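# Seat the test rod and hold the mirror on it for the camera

### The job

At the bakery's hygiene check, take the red-headed test rod out of its wooden stand, push it down fully home into the sample tube and let go of it. Then swing the spring-loaded mirror by its orange handle until the little bench camera sees the rod's red head near the middle of the mirror, and finish while still holding the handle steady at that angle. Keep the gripper off the mirror glass and leave the metal bowl, the jar and the scraper where they are.

Things in the scene. Friction and masses are not known exactly. Their poses are not given: they have to be found in the camera images.
- rod_head (a point): Point to grip on the loose test rod: on its axis in the upright red round head (18 mm diameter, 26 mm tall, its top 15 mm above this point). 15 mm below this point is the underside of a white collar 19 mm wide, and 70 mm below it the tip. z is the rod's axis, up. Starts upright in the wooden stand with this point 80 mm above the table; it may lean a few degrees.
- stand: Fixed light wooden block, 60 x 60 mm and 40 mm high, with a 7.5 mm hole 30 mm deep in the middle of its top in which the rod starts. Origin at the centre of its underside on the table.
- tube_rim (a point): Centre of the mouth of the fixed upright sample tube, 80 mm above the table. Tube 20 mm wide on a blue 70 mm square foot; white lip 24 mm wide, flared inside from 14 mm to the 10 mm bore. Fully home, the rod's collar rests on the lip and rod_head is 15 mm above this point.
- lens (a point): Front of the lens of the small grey bench camera (44 mm box on a post, top 117 mm above the table), 95 mm above the table, 200 mm from the mirror's centre and looking straight at it. Camera and mirror stand on one fixed aluminium base plate.
- mirror_center (a point): Centre of the mirror's reflecting face, 95 mm above the table and on the mirror's upright turning axis. The glass (part mirror_c3) is upright, 90 mm wide and 70 mm tall, in a black frame 98 x 78 mm (top edge 134 mm above the table). It stays where it is when the mirror turns.
- mirror (a joint): Mirror's angle about its upright axis, rad: 0 is parked, glass squarely facing the lens; grows anticlockwise seen from above, to 1.6. A spring turns it back to 0 (0.04 N m at 0, 0.17 N m at 1.1: up to 2.5 N at the handle). Wanted: half the angle, anticlockwise from above, from the direction mirror-to-lens to the direction mirror-to-rod-head (0.5 to 1.2).
- handle_mid (a point): Point to grip on the mirror's orange handle (part mirror_c4): an upright round peg 14 mm in diameter, 112 to 174 mm above the table; this point is on its axis, 150 mm above the table. The peg stands behind the glass, 75 mm from the turning axis, straight opposite to where the glass faces, on a steel bar whose top is at 122 mm. It goes round with the mirror.
- sightline: Not a thing but the camera's reflected line of sight: origin at the mirror's centre, x axis level along the line that the camera sees in the middle of the mirror (turns twice as far as the mirror), z up.
- rod: The test rod as a part: 85 mm long, about 30 g; white shaft 6 mm thick and 55 mm long with a round tip, then a white collar 4 mm thick, then the red head. Origin at its tip, z along it to the head.
- tin: Bystander: loose round aluminium bowl, 110 mm across, 45 mm high; origin at the centre of its underside.
- jar: Bystander: loose amber jar with a white cap, 68 mm across, 90 mm high; origin at the centre of its underside.
- scraper: Bystander: loose scraper with a wooden handle lying flat on the table; origin on its underside near its middle, x along it towards the blade.
- tube: The tube with its foot; origin at the centre of its underside, on the table. In the bore, 25 mm below the mouth, sits a rubber seal: the rod's tip pushes it down with about 3 to 4 N and it stays where pushed (no spring back), leaving room for the rod to go fully home.
Things that resemble listed ones, but are neither listed nor needed, are in the scene too. What is meant by the rod is not yellow, and is the smaller of those in its own colour.

How it is judged:
By the outcome, as a careful person would: the job done as asked, in the order asked, and still so for the second after the job is handed in, while the arm keeps its last pose, push and grip.
It also fails if it takes over 54 s, if anything falls off the work surface, if the arm or the gripper's body presses on something with over 40 N, if the wrist force passes 120 N, or if a joint passes its speed limit or range.

### The arm

A 6-joint arm with a two-finger parallel gripper is mounted at the origin on the work surface. World frame = base frame: x ahead of the robot, y to its left, z up, the work surface at z = 0. Lengths are in m, angles in rad, forces in N, time in s.
With the tool pointing down it reaches from about 0.35 to 0.975 m from the base axis. Payload 4.9 kg.
Tool frame: the origin (TCP) lies between the finger pads; the fingertips stand 11 mm ahead of it and the grasp point (between the pads) lies 8 mm behind it; x points along the fingers, y is the direction in which the jaws open and shut, and the axes are right-handed (so a half turn about x gives the same grasp; the last joint's range is limited). The gripper opens to 85 mm and grips with 20 to 120 N. Pads are 22 mm wide; open, the fingers measure 114 mm over their backs; the gripper's body (76 mm by 85 mm) begins 54 mm behind the grasp point. The pads swing forward as they close: fully open they stand 13 mm farther back than shut.
Start: joints at [1.139, 0.053, 1.613, -0, 1.476, -0.119], TCP at [0.192, 0.595, 0.242] pointing down, gripper open.
Joint ranges: [-3.01, 3.01], [-1.01, 2.22], [0.06, 2.58], [-1.02, 4.17], [0.09, 2.62], [-3.14, 3.14]. Speed limits (rad/s): [2.57, 2.57, 3.14, 3.14, 3.14, 3.14].

### API

Orientations are given as a rotation vector (axis times angle).
In Python, from rig import r gives the robot as it stands. The module is installed in compiled form; this text tells all that it offers.
- The arm moves only by the shell command python3 -m handwheel 'ROWS' [FORCE]. ROWS is a JSON object of lists of equal length, an entry for each row: "xyz": the shift along the tool's x, y, z in mm, a list of three; "twist": the turn about the tool's x in degrees; "fingers": the opening in per cent of the stroke, from 0 (shut) to 100 (fully open). In form: {"xyz": [[tx, ty, tz], ...], "twist": [twist, ...], "fingers": [fingers, ...]}. A call has 1 to 12 rows; each row shifts and turns the commanded pose from where the row before left it, along the tool's axes as they then stand; what a row does not reach is not made up. A row lasts 1/10 s, in which the tool goes at most 50 mm and 8.59 degrees, less where a joint would pass 70% of its speed; a pose out of reach is approached as far as the arm can. A call is refused whole if a number of a shift passes 50 or a number of a turn 8.59, either way. A call with a gripper value outside its range is refused whole. The fingers move at their own pace and stop on an object; FORCE is the grip in N (left out, the last holds). Time passes only in rows, so rows that do not move let the fingers close. It gives the time, the measured TCP pose, the force and the opening at its end, in the units of the state.
- r.observe(): the state, without advancing time (a new reading comes with each control period).
- r.snapshot(name): name is "scene" or "side" or "wrist"; returns a dict with "frame" (420x560x3 uint8, red, green, blue), "fx", "fy", "cx", "cy" (pixels), "D" ([k1, k2, p1, p2, k3] as OpenCV has them; the pictures are not rectified), "eye" and "orientation" of the camera in the world; the wrist camera has in their place "hand_eye" (4x4, takes a point from camera to tool coordinates, whose origin is the TCP and whose axes are the tool frame's). Camera axes: x right, y down, z forward; pixel columns grow to the right and rows downward; lengths in m; the calibration is good to about 2 mm. A picture is of the moment at which its call begins: read the wrist's pose just before it. There is no depth.
- r.job_done(): hands the job in, once; it reports no verdict.
Trained networks look in a picture, given as the dict that the camera call returned (one of the last four; its "shot" number tells which), for a name from the list of things; names that differ only in an ending like _2 or _b are one class to them, and where a whole thing is asked for, a point or a joint stands for the part that bears it (a point fixed in the world has none). Each returns a list of dicts, best first, with "score" (0 to 1); they miss things now and then, are a little off and sometimes report something else, mostly with a low value. They report only what shows in the picture. A call takes as long as a camera call. They do not tell look-alikes from the thing itself.
- r.trace(picture, target): "mask" (420x560 bool, what is visible of it) and "rect" ([left, top, right, bottom] in pixels, round what is visible of it).
- r.place_of(picture, target): "xy" ([column, row] in pixels: a listed point, or the origin of a listed thing).
The state is a dict: "clock": time; "joints": joint angles; "joint_vel": joint speeds; "joint_torque": joint torques, N m; "position": TCP position; "eef_rot": TCP orientation; "contact_force": force on the tool from outside, world axes, zero at the start; "wrist_torque": the same for the moment, N m; "grip_width": finger opening in m.
Only numpy, scipy, OpenCV 4.12 (cv2) and the standard library are available. Lean on these libraries where they do the work, as an engineer would, in place of code of your own. Each camera call takes 0.05 s, during which the arm holds its last target.

## Working session

There is one attempt and no reset: what is moved stays moved. The work goes in short steps, Python scripts to look and compute and a shell command to move; the robot and the scene stay as the last step left them, time stands still between calls to the robot, and variables do not carry over. Pictures are saved under pics/ and viewed, and the job is handed in when it is done.

```bash
mkdir -p pics; cat > h.py <<'E'
import numpy as np, cv2
from scipy.spatial.transform import Rotation as R
from rig import r
def save(s,n): cv2.imwrite(f'pics/{n}.png',cv2.cvtColor(s['frame'],cv2.COLOR_RGB2BGR))
def K(s): return np.array([[s['fx'],0,s['cx']],[0,s['fy'],s['cy']],[0,0,1.]])
E
python3 - <<'E'
from h import *
o=r.observe(); print(o)
for n in ['scene','side','wrist']:
    s=r.snapshot(n); save(s,n+'0'); print(n,{k:(v if k!='frame' else 0) for k,v in s.items()})
    for t in ['rod_head','stand','tube_rim','lens','mirror_center','handle_mid','tube','tin','jar','scraper']:
        print(t,[(np.round(d['xy']).tolist(),round(d['score'],2)) for d in r.place_of(s,t)])
E
```

```text
{'clock': 0.0, 'joints': array([ 1.13898396e+00,  5.33529772e-02,  1.61430374e+00, -7.26171837e-06,
        1.47599858e+00, -1.18982818e-01]), 'joint_vel': array([ 0.00111431, -0.00034312, -0.00078461, -0.00067732, -0.00016432,
        0.00066104]), 'joint_torque': array([-7.32244807e-04, -3.93673396e+01, -3.70182896e+01, -1.29215741e-04,
        6.94948787e-03, -1.42197089e-05]), 'position': array([0.19208149, 0.5941165 , 0.24105958]), 'eef_rot': array([ 0.24396684,  1.55737128, -0.24709852]), 'contact_force': array([-0.50790934,  0.0495112 ,  0.84015625]), 'wrist_torque': array([0.01811129, 0.05327332, 0.00081155]), 'grip_width': 0.08540597166241254}
scene {'frame': 0, 'fx': 437.1890891684084, 'fy': 437.1890891684084, 'cx': 270.9628523096874, 'cy': 217.748793820264, 'D': array([0.00367596, 0.        , 0.        , 0.        , 0.        ]), 'eye': array([0.92851312, 0.46915008, 0.89206398]), 'orientation': array([-0.92591581, -2.61981564,  0.9015053 ]), 'shot': 1}
rod_head [([219.0, 142.0], 0.66), ([186.0, 152.0], 0.53), ([210.0, 124.0], 0.51)]
stand [([219.0, 163.0], 0.73)]
tube_rim
[... 1043 characters left out ...]
aper [([252.0, 153.0], 0.77)]
wrist {'frame': 0, 'fx': 362.56905556102913, 'fy': 362.56905556102913, 'cx': 283.5420729662156, 'cy': 213.10232729929226, 'D': array([-0.04317074,  0.        ,  0.        ,  0.        ,  0.        ]), 'hand_eye': array([[-9.70426020e-04, -2.59631488e-01,  9.65707279e-01,
        -1.31181303e-01],
       [ 9.99999521e-01, -3.71499081e-04,  9.05007879e-04,
        -7.67472082e-04],
       [ 1.23790825e-04,  9.65707695e-01,  2.59631724e-01,
        -6.65897430e-02],
       [ 0.00000000e+00,  0.00000000e+00,  0.00000000e+00,
         1.00000000e+00]]), 'shot': 3}
rod_head []
stand []
tube_rim []
lens []
mirror_center []
handle_mid []
tube []
tin []
jar []
scraper []
```

View pics/scene0.png

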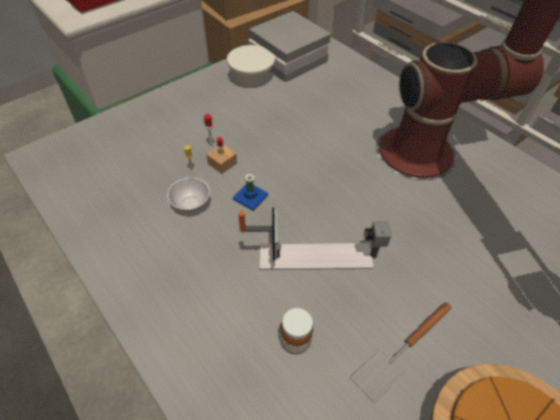

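View pics/side0.png

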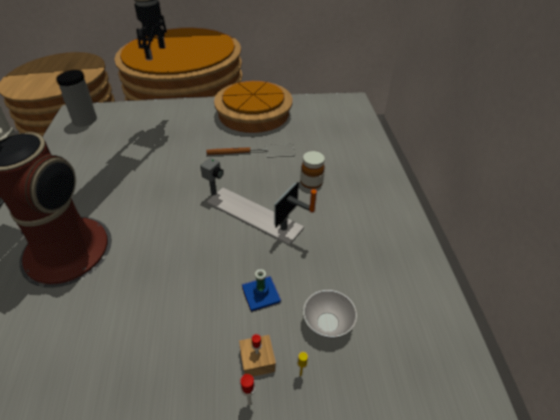

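```bash
python3 - <<'E'
import cv2
a=cv2.imread('pics/scene0.png')[100:260,150:390];b=cv2.imread('pics/side0.png')[300:420,200:360]
cv2.imwrite('pics/c1.png',cv2.resize(a,None,fx=3.3,fy=3.3,interpolation=3))
cv2.imwrite('pics/c2.png',cv2.resize(b,None,fx=4.5,fy=4.5,interpolation=3))
E
```

```text
(no output)
```

View pics/c1.png

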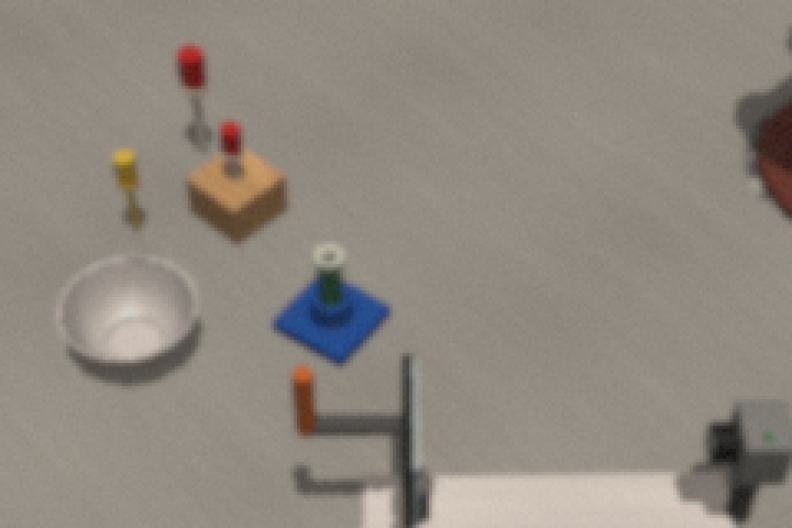

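View pics/c2.png

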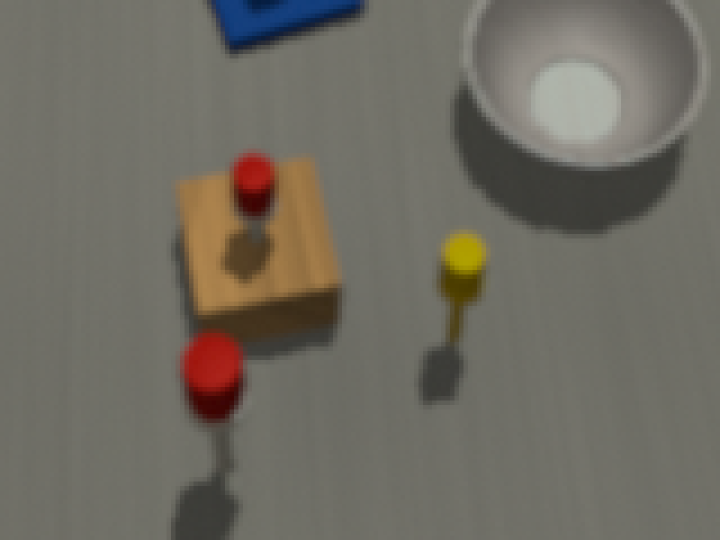

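The crops show these candidates:
- Small red rod in the stand: scene (219,142), side (255,340).
- Larger red rod: scene (210,124), side (247,386).
- Yellow rod: scene (187,152), side (303,357).

I choose the small red one in the stand, and the close crops confirm it. Next I triangulate.

```bash
cat >> h.py <<'E'
def cam(s,tcp=None):
    if 'eye' in s: return np.array(s['eye']),R.from_rotvec(s['orientation']).as_matrix()
    o=tcp; T=np.eye(4);T[:3,:3]=R.from_rotvec(o['eef_rot']).as_matrix();T[:3,3]=o['position']
    M=T@s['hand_eye']; return M[:3,3],M[:3,:3]
def ray(s,uv,o=None):
    e,M=cam(s,o); p=cv2.undistortPoints(np.array([[uv]],float),K(s),s['D'])[0,0]
    d=M@np.array([p[0],p[1],1.]); return e,d/np.linalg.norm(d)
def atz(s,uv,z,o=None):
    e,d=ray(s,uv,o); return e+d*(z-e[2])/d[2]
def tri(rs):
    A=sum(np.eye(3)-np.outer(d,d) for e,d in rs); b=sum((np.eye(3)-np.outer(d,d))@e for e,d in rs)
    return np.linalg.solve(A,b)
def proj(s,p,o=None):
    e,M=cam(s,o); q=M.T@(np.array(p)-e)
    return cv2.projectPoints(q.reshape(1,1,3),np.zeros(3),np.zeros(3),K(s),s['D'])[0][0,0]
E
python3 - <<'E'
from h import *
a=r.snapshot('scene');b=r.snapshot('side')
Z={'rod_head':.08,'stand':0,'tube_rim':.08,'lens':.095,'mirror_center':.095,'handle_mid':.15,'tube':0,'tin':0,'jar':0,'scraper':0}
for t,z in Z.items():
    A=r.place_of(a,t);B=r.place_of(b,t)
    if t=='rod_head':
        A=[x for x in A if np.hypot(*(np.array(x['xy'])-[219,142]))<6];B=[x for x in B if np.hypot(*(np.array(x['xy'])-[255,340]))<6]
    if not A or not B: print(t,A,B);continue
    u,v=A[0]['xy'],B[0]['xy']
    print(t,np.round(u,1),np.round(v,1),atz(a,u,z).round(4)[:2],atz(b,v,z).round(4)[:2],tri([ray(a,u),ray(b,v)]).round(4))
E
```

```text
rod_head [220.8 142.8] [255.6 341.7] [ 0.4705 -0.3102] [ 0.4726 -0.3169] [ 0.4706 -0.3141  0.0763]
stand [220.5 162.9] [259.4 360.6] [ 0.4746 -0.318 ] [ 0.4778 -0.3173] [ 0.4765 -0.3173  0.0011]
tube_rim [245.9 176.2] [257.  339.3] [ 0.4923 -0.1677] [ 0.4754 -0.3123] [ 0.4577 -0.2511 -0.0209]
lens [363.9 235.5] [219.4 171.4] [0.4039 0.1561] [0.3987 0.1619] [0.4016 0.1571 0.0968]
mirror_center [275.8 233.6] [282.9 203. ] [0.5546 0.0279] [0.5544 0.0295] [0.5546 0.0284 0.0958]
handle_mid [242.1 221.9] [315.3 202.2] [ 0.6169 -0.0107] [ 0.6199 -0.0306] [ 0.6178 -0.0182  0.1405]
tube [249.7 197.7] [264.6 293. ] [ 0.489  -0.1607] [ 0.4977 -0.1597] [ 0.4942 -0.1596  0.0027]
tin [192.2 204.9] [254.4 342.7] [ 0.6229 -0.2362] [ 0.4696 -0.2782] [ 0.5348 -0.2712 -0.0564]
jar [295.7 340. ] [310.2 182.4] [0.6542 0.2177] [0.6535 0.2103] [ 0.6537  0.2161 -0.0045]
scraper [406.9 345.8] [251.3 152.4] [0.48   0.3746] [0.4869 0.3696] [ 0.4837  0.3735 -0.0006]
```

```bash
python3 - <<'E'
from h import *
o=r.observe(); M=R.from_rotvec(o['eef_rot']).as_matrix();print(M.round(3)); print(o['joints'].round(3),o['clock'])
a=r.snapshot('scene');b=r.snapshot('side')
# bases: big red & yellow (tip shadows/base)
print('big base',atz(a,(211,139),0)[:2],atz(b,(250,405),0)[:2]); print('yel base',atz(a,(190,165),0)[:2],atz(b,(301,375),0)[:2])
print('big head tri',tri([ray(a,(208.5,120.5)),ray(b,(247.5,383.5))]),'yel',tri([ray(a,(188,151)),ray(b,(302.5,359))]))
d=np.array([.47-.06,-.314,.242])
print('tin',atz(a,(194,206),0),atz(b,(326,323),0))
for tgt in ([.472,-.314,.30],):
  dd=np.array(tgt)-o['position'];print('tool delta mm',(M.T@dd*1000).round(1))
E
```

```text
[[-0.     0.308  0.951]
 [-0.     0.951 -0.308]
 [-1.    -0.    -0.   ]]
[ 1.139  0.053  1.613  0.     1.476 -0.119] 2.75
big base [ 0.43874967 -0.41923938] [ 0.45590387 -0.40260389]
yel base [ 0.54734927 -0.36566577] [ 0.55613049 -0.35277881]
big head tri [ 0.45343501 -0.39691171  0.09132233] yel [ 0.55363302 -0.35067973  0.06848029]
tin [ 6.21235969e-01 -2.30055869e-01 -1.11022302e-16] [ 0.62267722 -0.24483802  0.        ]
tool delta mm [ -57.7 -778.5  545.7]
```

```bash
python3 -m handwheel '{"xyz":[[-5,-23,34],[-5,-23,34],[-5,-23,34],[-5,-23,34],[-5,-23,34],[-5,-23,34],[-5,-23,34],[-5,-23,34],[-5,-23,34],[-5,-23,34],[-5,-23,34],[-5,-23,34]],"twist":[0,0,0,0,0,0,0,0,0,0,0,0],"fingers":[55,55,55,55,55,55,55,55,55,55,55,55]}' 40
python3 - <<'E'
from h import *
o=r.observe(); M=R.from_rotvec(o['eef_rot']).as_matrix();print(o['position'],o['joints'].round(2))
print((M.T@(np.array([.43,-.24,.28])-o['position'])*1000).round(1))
E
```

```text
clock: 4.05
position: [0.4964, 0.205, 0.3028]
eef_rot: [0.246, 1.556, -0.245]
contact_force: [-0.1, 0.1, 1.4]
grip_width: 0.0472
[0.49642083 0.20501341 0.30276487] [ 0.25 -0.19  1.74  0.    1.59 -1.  ]
[  22.6 -443.9   73.8]
```

```bash
python3 -m handwheel '{"xyz":[[2,-37,6],[2,-37,6],[2,-37,6],[2,-37,6],[2,-37,6],[2,-37,6],[2,-37,6],[2,-37,6],[2,-37,6],[2,-37,6],[2,-37,6],[2,-37,6]],"twist":[0,0,0,0,0,0,0,0,0,0,0,0],"fingers":[55,55,55,55,55,55,55,55,55,55,55,55]}' 40
python3 -m handwheel '{"xyz":[[0,0,0],[0,0,0],[0,0,0],[0,0,0],[0,0,0],[0,0,0]],"twist":[8.4,8.4,8.4,8.4,8.4,0],"fingers":[55,55,55,55,55,55]}'
cat > look.py <<'E'
from h import *
import sys
n=sys.argv[1]
o=r.observe(); s=r.snapshot('wrist'); save(s,n); M=R.from_rotvec(o['eef_rot']).as_matrix()
print(o['clock'],o['position'].round(4),o['joints'].round(2),'jawdeg',np.degrees(np.arctan2(M[1,1],M[0,1])).round(1),o['contact_force'].round(1))
Z={'rod_head':.08,'stand':0,'tube_rim':.08,'tube':0,'lens':.095,'mirror_center':.095,'handle_mid':.15}
for t in sys.argv[2:]:
    for d in r.place_of(s,t): print(t,np.round(d['xy'],1),round(d['score'],2),atz(s,d['xy'],Z[t],o).round(4)[:2])
E
python3 look.py w1 rod_head stand tube_rim tube
```

```text
clock: 5.25
position: [0.427, -0.2396, 0.2785]
eef_rot: [0.245, 1.556, -0.246]
contact_force: [0.7, 0.8, 0.3]
grip_width: 0.0468
clock: 5.85
position: [0.4274, -0.2381, 0.2784]
eef_rot: [0.814, 1.413, -0.814]
contact_force: [-0.1, -0.2, 0.5]
grip_width: 0.0467
5.85 [ 0.4274 -0.2381  0.2784] [-0.66 -0.3   1.88  0.    1.57 -1.19] jawdeg 30.1 [-0.1 -0.2  0.5]
rod_head [332.7 333. ] 0.72 [ 0.5468 -0.3442]
rod_head [285.2 278.9] 0.68 [ 0.4732 -0.3157]
rod_head [226.7 339.7] 0.68 [ 0.4552 -0.4065]
stand [281.  247.7] 0.94 [ 0.4676 -0.3154]
tube_rim [380.2 155.5] 0.66 [ 0.4866 -0.1675]
tube [365.5 145.1] 0.71 [ 0.4886 -0.1627]
```

View pics/w1.png

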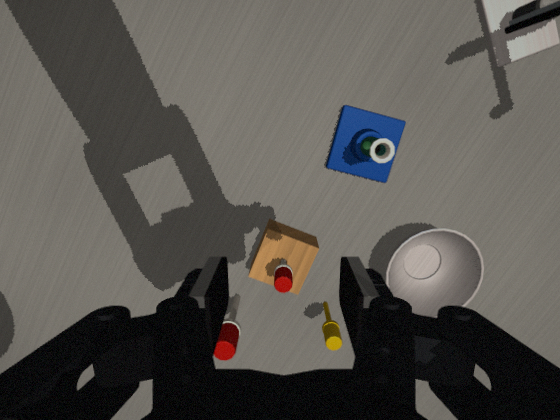

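```bash
python3 - <<'E'
import cv2
i=cv2.imread('pics/w1.png')
a=cv2.resize(i[255:305,250:320],None,fx=6,fy=6,interpolation=3);b=cv2.resize(i[130:180,350:420],None,fx=6,fy=6,interpolation=3)
cv2.imwrite('pics/c3.png',cv2.vconcat([a,b]))
E
```

```text
(no output)
```

View pics/c3.png

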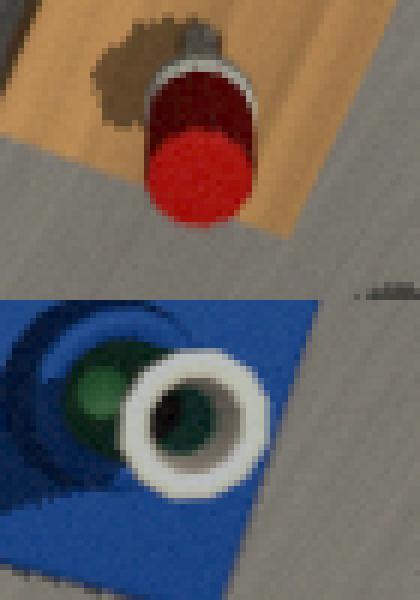

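```bash
python3 - <<'E'
from h import *
o=r.observe(); s=r.snapshot('wrist');M=R.from_rotvec(o['eef_rot']).as_matrix()
h=atz(s,(283.3,284.7),.095,o);t=atz(s,(382.5,150.5),.08,o);print('headtop',h,'rim',t,'hole',atz(s,(283.7,259.5),.04,o))
g=np.array([h[0],h[1],.15]); print('tool delta to z.15',(M.T@(g-o['position'])*1000).round(1))
for n in('scene','side'):
  c=r.snapshot(n); print(n,proj(c,h),proj(c,t))
E
```

```text
headtop [ 0.47108908 -0.31562749  0.095     ] rim [ 0.4858138 -0.1625714  0.08     ] hole [ 0.46989737 -0.31268269  0.04      ]
tool delta to z.15 [128.3  -1.3  88.9]
scene [218.97720491 137.64679499] [249.14884701 176.17716661]
side [254.48302762 337.20232811] [258.55665087 273.01732745]
```

```bash
python3 -m handwheel '{"xyz":[[22,0,18],[22,0,18],[22,0,18],[22,0,18],[22,-1,17],[0,0,0]],"twist":[0,0,0,0,0,0],"fingers":[55,55,55,55,55,55]}'
python3 look.py w2 rod_head
python3 - <<'E'
import cv2
i=cv2.imread('pics/w2.png')
cv2.imwrite('pics/c4.png',cv2.resize(i[200:420,180:400],None,fx=2.7,fy=2.7,interpolation=3))
E
```

```text
clock: 6.85
position: [0.4699, -0.3154, 0.1643]
eef_rot: [0.817, 1.42, -0.815]
contact_force: [-0.8, 0.5, -0.1]
grip_width: 0.0473
6.85 [ 0.4699 -0.3154  0.1643] [-0.72 -0.02  1.82 -0.    1.35 -1.25] jawdeg 30.0 [-0.8  0.5 -0.1]
rod_head [283.1 230.5] 0.84 [ 0.4698 -0.3185]
```

View pics/c4.png

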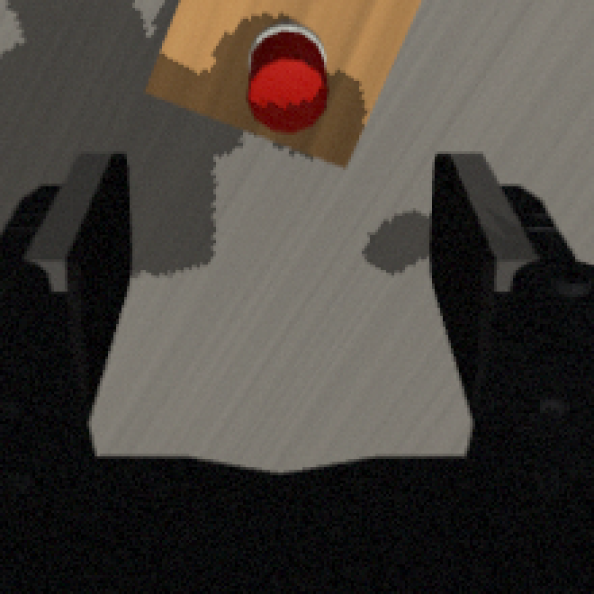

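```bash
python3 - <<'E'
from h import *
o=r.observe(); s=r.snapshot('wrist');M=R.from_rotvec(o['eef_rot']).as_matrix()
print(M.round(3))
h=atz(s,(286.6,235.3),.095,o);print('headtop',h)
print((M.T@(np.array([h[0],h[1],.081])-o['position'])*1000).round(1),o['position'])
E
```

```text
[[-0.001  0.865  0.501]
 [ 0.001  0.501 -0.865]
 [-1.    -0.    -0.002]]
headtop [ 0.47275183 -0.31713541  0.095     ]
[87.   0.7  2.6] [ 0.47093669 -0.31533756  0.16804969]
```

```bash
python3 -m handwheel '{"xyz":[[15,0,1],[15,1,1],[15,0,1],[15,0,0],[14,0,0],[13,0,0],[0,0,0]],"twist":[0,0,0,0,0,0,0],"fingers":[55,55,55,55,55,55,55]}'
python3 look.py w3 
python3 - <<'E'
import cv2
i=cv2.imread('pics/w3.png')
cv2.imwrite('pics/c5.png',cv2.resize(i[150:420,140:420],None,fx=2.2,fy=2.2,interpolation=3))
E
```

```text
clock: 7.7
position: [0.4722, -0.3165, 0.0783]
eef_rot: [0.816, 1.418, -0.814]
contact_force: [0.0, 0.2, -0.5]
grip_width: 0.0468
7.7 [ 0.4722 -0.3165  0.0783] [-0.72  0.08  1.87 -0.    1.19 -1.25] jawdeg 30.1 [ 0.   0.2 -0.5]
```

View pics/c5.png

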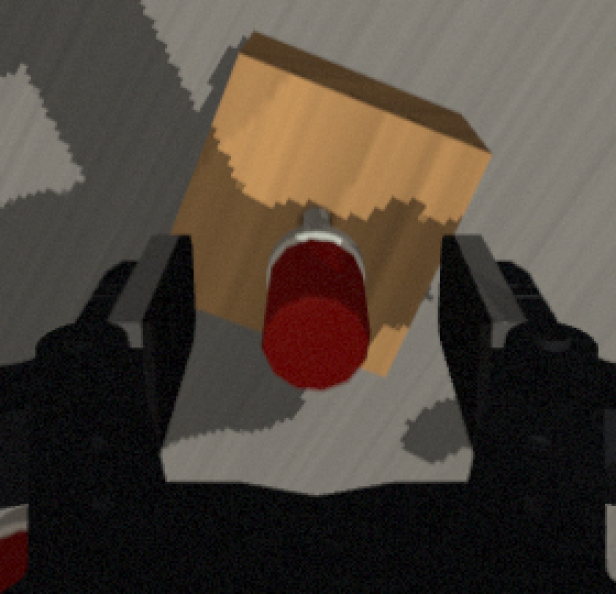

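```bash
python3 - <<'E'
from h import *
o=r.observe(); s=r.snapshot('wrist');M=R.from_rotvec(o['eef_rot']).as_matrix()
h=atz(s,(283.6,305.9),.095,o)
print(h,(M.T@(h-o['position'])*1000).round(1),o['position'])
E
```

```text
[ 0.4716294  -0.31730493  0.095     ] [-15.3  -1.2  -0.5] [ 0.47285477 -0.31711061  0.07971546]
```

```bash
python3 -m handwheel '{"xyz":[[0,0,0],[0,0,0],[0,0,0],[0,0,0],[0,0,0],[0,0,0]],"twist":[0,0,0,0,0,0],"fingers":[0,0,0,0,0,0]}' 40
```

```text
clock: 8.4
position: [0.474, -0.3182, 0.0821]
eef_rot: [0.814, 1.411, -0.815]
contact_force: [-0.7, -0.1, 3.9]
grip_width: 0.0168
```

```bash
python3 -m handwheel '{"xyz":[[-5,0,0],[-10,0,0],[-15,0,0],[-20,0,0],[-25,0,0],[-25,0,0],[0,0,0]],"twist":[0,0,0,0,0,0,0],"fingers":[0,0,0,0,0,0,0]}'
python3 look.py w4 tube_rim
```

```text
clock: 9.1
position: [0.4755, -0.3192, 0.1872]
eef_rot: [0.812, 1.404, -0.814]
contact_force: [0.9, 0.2, -0.4]
grip_width: 0.0164
9.1 [ 0.4755 -0.3192  0.1872] [-0.72 -0.04  1.8   0.    1.37 -1.25] jawdeg 30.1 [ 0.9  0.2 -0.4]
tube_rim [430.8   7.8] 0.8 [ 0.4868 -0.1636]
```

View pics/w4.png

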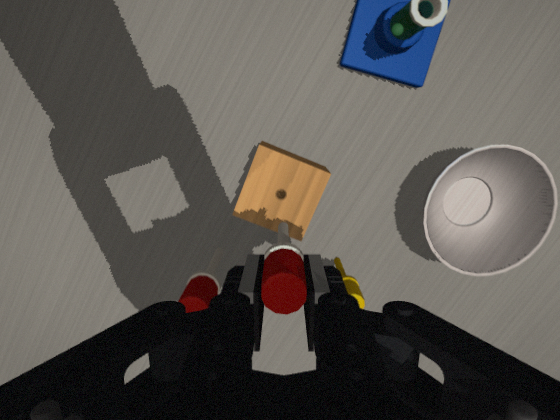

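```bash
python3 -m handwheel '{"xyz":[[0,10,-15],[0,16,-24],[0,20,-30],[0,20,-30],[0,14,-21],[0,7,-10],[0,0,0],[0,0,0]],"twist":[0,0,0,0,0,0,0,0],"fingers":[0,0,0,0,0,0,0,0]}'
python3 look.py w5 tube_rim tube rod_head
python3 - <<'E'
import cv2
i=cv2.imread('pics/w5.png')
cv2.imwrite('pics/c6.png',cv2.resize(i[130:330,180:400],None,fx=3,fy=3,interpolation=3))
from h import *
for n in('scene','side'):
  s=r.snapshot(n); f=s['frame'][...,::-1]; p=proj(s,[.486,-.163,.1]).astype(int)
  cv2.imwrite(f'pics/{n}5.png',cv2.resize(f[p[1]-50:p[1]+50,p[0]-60:p[0]+60],None,fx=5,fy=5,interpolation=3))
E
```

```text
clock: 10.0
position: [0.4834, -0.1618, 0.1808]
eef_rot: [0.814, 1.414, -0.815]
contact_force: [-0.4, 0.5, 0.1]
grip_width: 0.0167
10.0 [ 0.4834 -0.1618  0.1808] [-0.47 -0.18  1.94 -0.    1.38 -0.99] jawdeg 30.1 [-0.4  0.5  0.1]
tube_rim [286.6 222.2] 0.71 [ 0.4855 -0.1636]
tube [289.9 195. ] 0.96 [ 0.4879 -0.1607]
rod_head [284.4 278.5] 0.78 [ 0.5047 -0.1998]
```

View pics/c6.png

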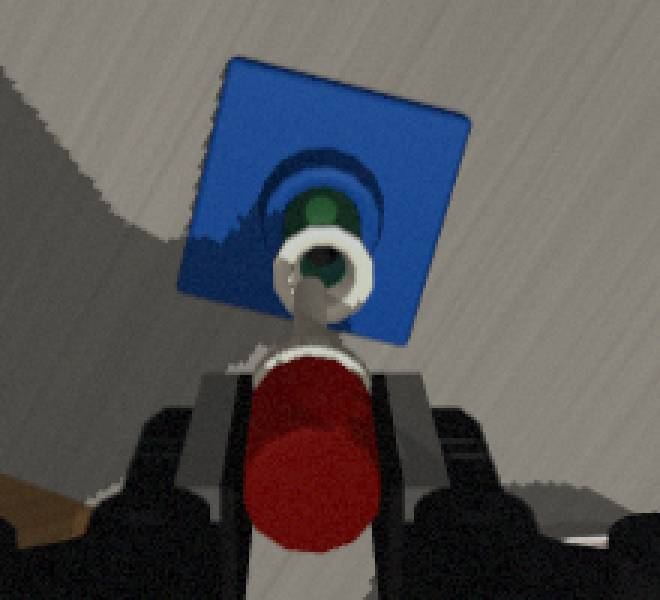

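View pics/scene5.png

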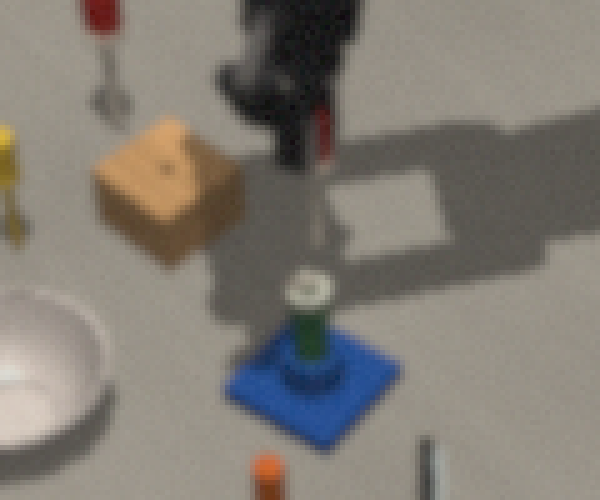

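View pics/side5.png

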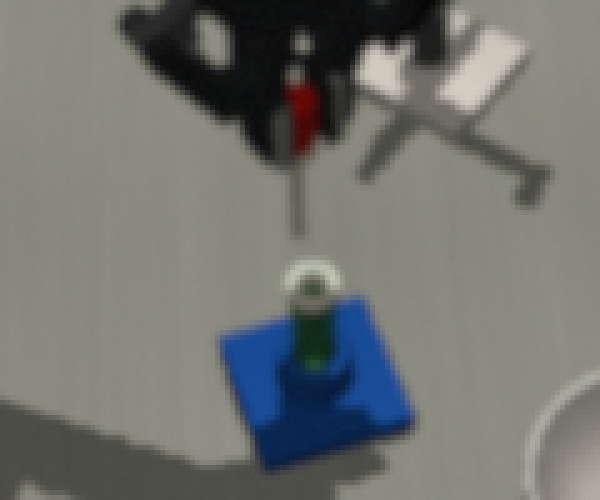

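```bash
python3 - <<'E'
from h import *
o=r.observe(); s=r.snapshot('wrist');M=R.from_rotvec(o['eef_rot']).as_matrix()
z=o['position'][2]; f=lambda p:(M.T@(p-o['position'])*1000).round(1)
print(o['position'])
print('top',f(atz(s,(284,293.3),z+.015,o)),'tip',f(atz(s,(283.7,224),z-.070,o)),'rim',f(atz(s,(288,221.7),.08,o)),f(atz(s,(288,221.7),.078,o)))
E
```

```text
[ 0.48364852 -0.16239308  0.18129319]
top [-15.   -1.   -5.3] tip [70.  -1.  -5.3] rim [101.3   1.9   2.5] [103.3   1.9   3.1]
```

```bash
python3 - <<'E'
from h import *
s=r.snapshot('wrist'); H=s['hand_eye']
def pj(p):
    q=(np.linalg.inv(H)@np.r_[np.array(p)/1000.,1])[:3]
    return cv2.projectPoints(q.reshape(1,1,3),np.zeros(3),np.zeros(3),K(s),s['D'])[0][0,0].round(1)
print('tipcorners',[pj((x,8.5,z)) for x in(11,8) for z in(-11,11)])
for x in (-15,-10,-5,0):
  for z in(-5,-2.5,0):
    print(x,z,'topL/R',pj((x,-9,z)),pj((x,9,z)),'front',pj((x,0,z+9)),'back',pj((x,0,z-9)),'collarback',pj((x+26,0,z-9.5)),'tip',pj((x+85,0,z)))
E
```

```text
tipcorners [array([306.7, 251.6]), array([305.8, 299. ]), array([307.1, 254.3]), array([306.2, 302.4])]
-15 -5 topL/R [261.5 294.1] [312.3 294. ] front [286.9 316.6] back [287.  270.6] collarback [286.4 243.7] tip [285.5 224.5]
-15 -2.5 topL/R [261.6 300.4] [312.2 300.4] front [286.8 322.7] back [287.  277.2] collarback [286.3 249.4] tip [285.5 228.7]
-15 0 topL/R [261.7 306.7] [312.  306.7] front [286.8 328.8] back [286.9 283.8] collarback [286.3 255. ] tip [285.5 232.8]
-10 -5 topL/R [262.3 287.6] [311.3 287.6] front [286.7 309.5] back [286.8 264.9] collarback [286.3 239.8] tip [285.4 222.1]
-10 -2.5 topL/R [262.4 293.8] [311.2 293.8] front [286.7 315.4] back [286.8 271.3] collarback [286.2 245.3] tip [285.4 226.1]
-10 0 topL/R [262.5 299.9] [311.  299.9] front [286.7 321.3] back [286.8 277.6] collarback [286.2 250.7] tip [285.4 230.1]
-5 -5 topL/R [263.  281.6] [310.3 281.6] front [286.6 302.9] back [286.7 259.6] collarback [286.2 236. ] tip [285.4 219.8]
-5 -2.5 topL/R [263.1 287.6] [310.2 287.6] front [286.6 308.6] back [286.7 265.8] collarback [286.2 241.4] tip [285.4 223.7]
-5 0 topL/R [263.2 293.5] [310.1 293.5] front [286.6 314.3] back [286.7 271.9] collarback [286.1 246.7] tip [285.4 227.7]
0 -5 topL/R [263.7 276. ] [309.4 276. ] front [286.5 296.7] back [286.6 254.6] collarback [286.1 232.5] tip [285.3 217.5]
0 -2.5 topL/R [263.8 281.8] [309.3 281.8] front [286.5 302.3] back [286.6 260.7] collarback [286.1 237.7] tip [285.3 221.4]
0 0 topL/R [263.9 287.6] [309.2 287.6] front [286.5 307.8] back [286.6 266.6] collarback [286.1 242.9] tip [285.3 225.3]
```

The rod sits about 10 mm lower in the grip than planned, but it is vertical. The tip is off the rim by y +3 and z +2.5 mm. I'll correct that, lower partway and recheck.

```bash
python3 -m handwheel '{"xyz":[[0,2,1.5],[0,1,1],[7,0,0],[7,0,0],[0,0,0],[0,0,0]],"twist":[0,0,0,0,0,0],"fingers":[0,0,0,0,0,0]}' 60
python3 look.py w6
python3 - <<'E'
import cv2
i=cv2.imread('pics/w6.png')
cv2.imwrite('pics/c7.png',cv2.resize(i[170:330,200:370],None,fx=3.6,fy=3.6,interpolation=3))
from h import *
for n in('scene','side'):
  s=r.snapshot(n); f=s['frame'][...,::-1]; p=proj(s,[.486,-.163,.1]).astype(int)
  cv2.imwrite(f'pics/{n}6.png',cv2.resize(f[p[1]-30:p[1]+30,p[0]-30:p[0]+30],None,fx=7,fy=7,interpolation=3))
cv2.imwrite('pics/j6.png',cv2.hconcat([cv2.imread('pics/scene6.png'),cv2.imread('pics/side6.png')])[:, :800])
E
```

```text
clock: 11.0
position: [0.4872, -0.1621, 0.1666]
eef_rot: [0.814, 1.414, -0.815]
contact_force: [0.5, -0.6, 0.2]
grip_width: 0.0159
11.0 [ 0.4872 -0.1621  0.1666] [-0.47 -0.16  1.94 -0.    1.36 -0.99] jawdeg 30.1 [ 0.5 -0.6  0.2]
```

View pics/c7.png

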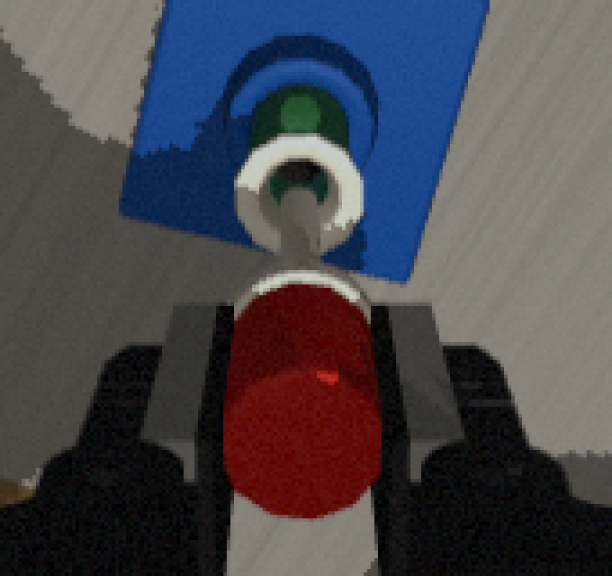

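View pics/j6.png

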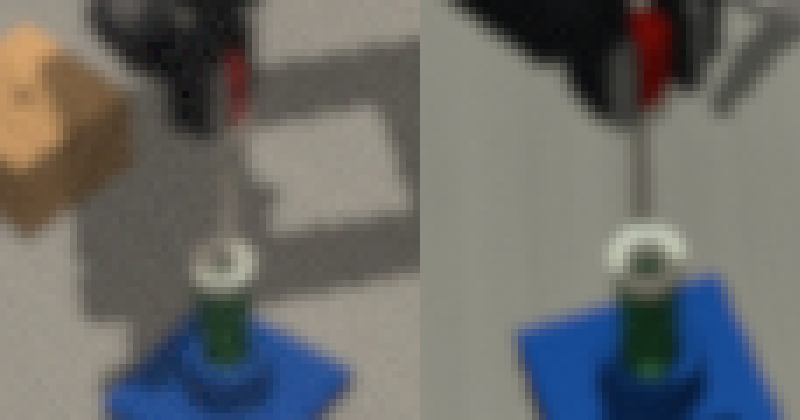

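```bash
python3 -m handwheel '{"xyz":[[4,0,0],[5,0,0],[5,0,0],[5,0,0],[5,0,0],[0,0,0]],"twist":[0,0,0,0,0,0],"fingers":[0,0,0,0,0,0]}' 60
python3 look.py w7
python3 - <<'E'
import cv2
i=cv2.imread('pics/w7.png')
cv2.imwrite('pics/c8.png',cv2.resize(i[170:330,200:370],None,fx=3.6,fy=3.6,interpolation=3))
E
```

```text
clock: 11.75
position: [0.4875, -0.1625, 0.1427]
eef_rot: [0.814, 1.413, -0.815]
contact_force: [1.0, -0.0, -0.3]
grip_width: 0.0157
11.75 [ 0.4875 -0.1625  0.1427] [-0.47 -0.13  1.96 -0.    1.31 -0.99] jawdeg 30.1 [ 1.  -0.  -0.3]
```

View pics/c8.png

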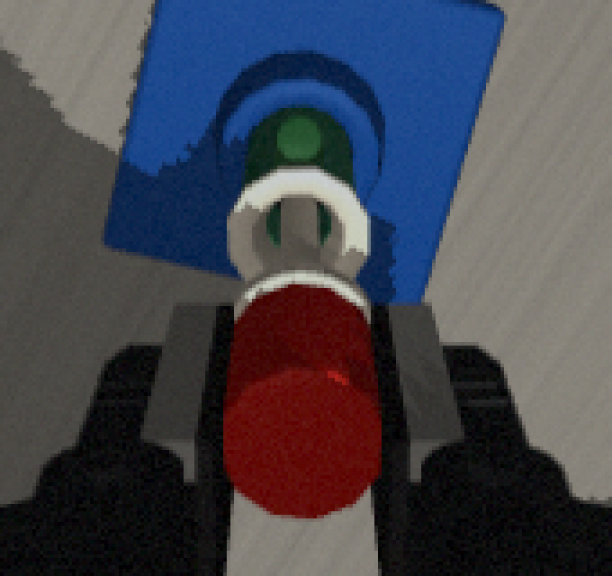

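```bash
python3 -m handwheel '{"xyz":[[5,0,0],[5,0,0],[5,0,0],[5,0,0],[5,0,0],[4,0,0],[0,0,0]],"twist":[0,0,0,0,0,0,0],"fingers":[0,0,0,0,0,0,0]}' 60
python3 -m handwheel '{"xyz":[[2,0,0],[2,0,0],[2,0,0],[2,0,0],[0,0,0]],"twist":[0,0,0,0,0],"fingers":[0,0,0,0,0]}'
python3 look.py w8
python3 - <<'E'
import cv2
i=cv2.imread('pics/w8.png')
cv2.imwrite('pics/c9.png',cv2.resize(i[170:330,200:370],None,fx=3.6,fy=3.6,interpolation=3))
E
```

```text
clock: 12.5
position: [0.4878, -0.1627, 0.1141]
eef_rot: [0.814, 1.412, -0.815]
contact_force: [1.5, -3.9, 1.9]
grip_width: 0.0161
clock: 13.0
position: [0.4881, -0.1628, 0.1068]
eef_rot: [0.814, 1.411, -0.815]
contact_force: [0.6, -4.5, 4.3]
grip_width: 0.0157
13.0 [ 0.4881 -0.1628  0.1068] [-0.47 -0.09  1.99 -0.    1.24 -0.99] jawdeg 30.1 [ 0.6 -4.5  4.3]
```

View pics/c9.png

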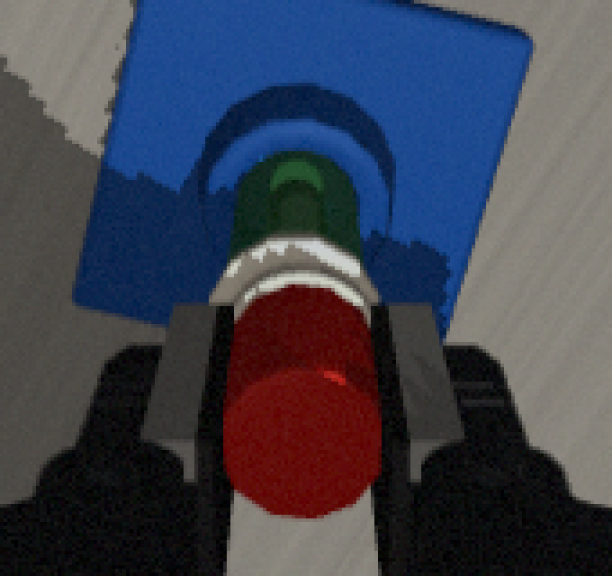

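```bash
python3 -m handwheel '{"xyz":[[0,-0.3,0.8],[2,0,0],[1,0,0],[1,0,0],[0,0,0]],"twist":[0,0,0,0,0],"fingers":[0,0,0,0,0]}'
python3 -m handwheel '{"xyz":[[1,0,0],[1,0,0],[0,0,0]],"twist":[0,0,0],"fingers":[0,0,0]}'
python3 look.py w9
python3 - <<'E'
import cv2
i=cv2.imread('pics/w9.png')
cv2.imwrite('pics/c10.png',cv2.resize(i[170:330,200:370],None,fx=3.6,fy=3.6,interpolation=3))
E
```

```text
clock: 13.55
position: [0.488, -0.1631, 0.1023]
eef_rot: [0.815, 1.412, -0.814]
contact_force: [2.9, -3.5, 3.6]
grip_width: 0.0161
clock: 13.85
position: [0.488, -0.1632, 0.1004]
eef_rot: [0.815, 1.412, -0.814]
contact_force: [2.5, -3.9, 3.7]
grip_width: 0.0163
13.85 [ 0.488  -0.1632  0.1004] [-0.47 -0.08  1.99  0.    1.23 -0.99] jawdeg 30.1 [ 2.5 -3.9  3.7]
```

View pics/c10.png

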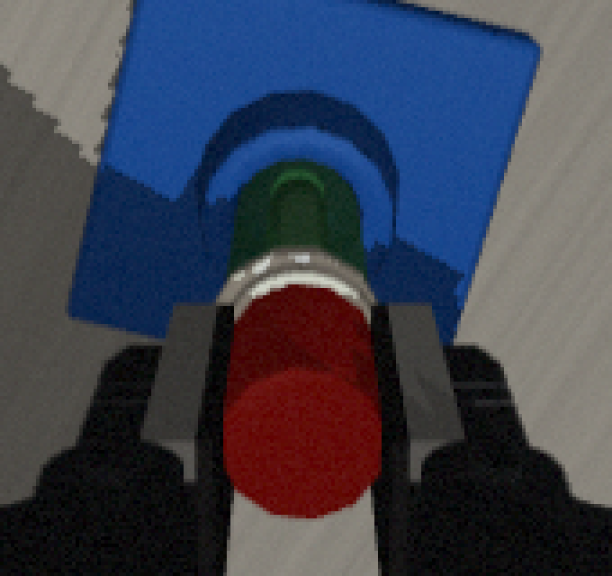

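```bash
python3 -m handwheel '{"xyz":[[1,0,0],[1,0,0],[0,0,0]],"twist":[0,0,0],"fingers":[0,0,0]}'
python3 -m handwheel '{"xyz":[[1,0,0],[1,0,0],[0,0,0]],"twist":[0,0,0],"fingers":[0,0,0]}'

```

```text
clock: 14.2
position: [0.4879, -0.1632, 0.0984]
eef_rot: [0.815, 1.412, -0.814]
contact_force: [3.2, -3.7, 4.5]
grip_width: 0.016
clock: 14.5
position: [0.4881, -0.1633, 0.0977]
eef_rot: [0.814, 1.413, -0.814]
contact_force: [-1.4, -2.1, 11.0]
grip_width: 0.0161
```

```bash
python3 -m handwheel '{"xyz":[[1,0,0],[1,0,0],[0,0,0]],"twist":[0,0,0],"fingers":[0,0,0]}'
python3 look.py w10
python3 - <<'E'
import cv2
i=cv2.imread('pics/w10.png')
cv2.imwrite('pics/c11.png',cv2.resize(i[170:330,200:370],None,fx=3.6,fy=3.6,interpolation=3))
E
```

```text
clock: 14.8
position: [0.4883, -0.1635, 0.0976]
eef_rot: [0.814, 1.413, -0.815]
contact_force: [-4.8, 0.2, 20.4]
grip_width: 0.0159
14.8 [ 0.4883 -0.1635  0.0976] [-0.47 -0.07  1.99 -0.    1.22 -0.99] jawdeg 30.1 [-4.8  0.2 20.4]
```

View pics/c11.png

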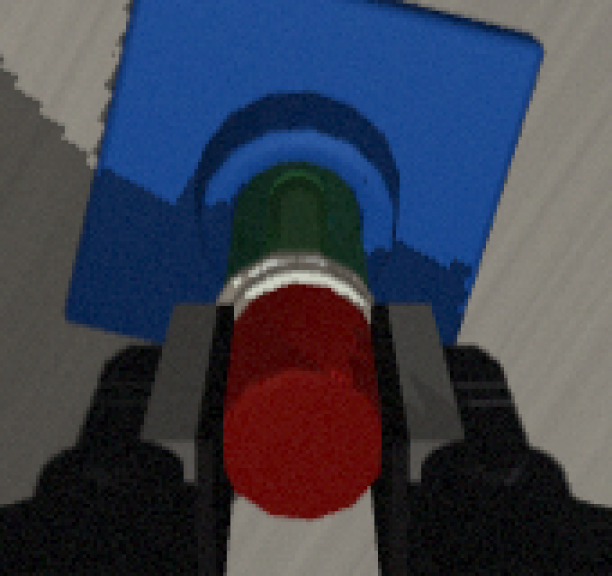

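```bash
python3 -m handwheel '{"xyz":[[-1,0,0],[0,0,0],[0,0,0],[0,0,0],[-5,0,0],[-15,0,0],[-30,0,0],[-40,0,0],[0,0,0],[0,0,0]],"twist":[0,0,0,0,0,0,0,0,0,0],"fingers":[0,40,55,55,55,55,55,55,55,55]}'
python3 look.py w11 rod_head tube_rim
python3 - <<'E'
import cv2
i=cv2.imread('pics/w11.png')
cv2.imwrite('pics/c12.png',cv2.resize(i[140:340,180:400],None,fx=3.,fy=3.,interpolation=3))
E
```

```text
clock: 15.85
position: [0.4887, -0.1636, 0.1879]
eef_rot: [0.814, 1.409, -0.814]
contact_force: [0.0, -0.5, 0.3]
grip_width: 0.0468
15.85 [ 0.4887 -0.1636  0.1879] [-0.47 -0.18  1.92  0.    1.39 -0.99] jawdeg 30.1 [ 0.  -0.5  0.3]
rod_head [284.9 218. ] 0.79 [ 0.4898 -0.1654]
tube_rim [282.3 214.1] 0.76 [ 0.4869 -0.1639]
```

View pics/c12.png

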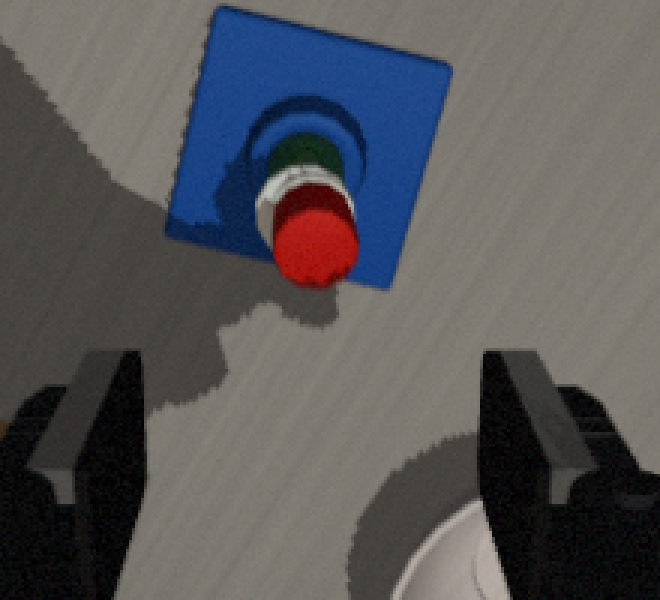

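```bash
python3 - <<'E'
from h import *
for n in('scene','side'):
  s=r.snapshot(n); f=s['frame'][...,::-1]; p=proj(s,[.486,-.163,.09]).astype(int)
  print(n,p,p-24)
  cv2.imwrite(f'pics/{n}11.png',cv2.resize(f[p[1]-24:p[1]+24,p[0]-24:p[0]+24],None,fx=8,fy=8,interpolation=3))
cv2.imwrite('pics/j11.png',cv2.hconcat([cv2.imread('pics/scene11.png'),cv2.imread('pics/side11.png')]))
o=r.observe(); s=r.snapshot('wrist');
print('top',atz(s,(180+316/3,140+246/3),.110,o),'lip', atz(s,(180+305.5/3,140+206/3),.08,o))
E
```

```text
scene [248 173] [224 149]
side [258 270] [234 246]
top [ 0.48394658 -0.15798669  0.11      ] lip [ 0.48176185 -0.15864174  0.08      ]
```

View pics/j11.png

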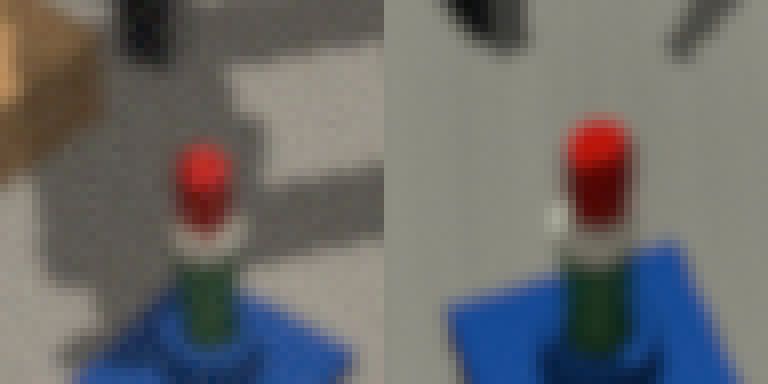

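```bash
python3 - <<'E'
from h import *
o=r.observe(); s=r.snapshot('wrist'); save(s,'w12'); M=R.from_rotvec(o['eef_rot']).as_matrix()
def circ(c,rad):
    t=np.linspace(0,2*np.pi,60); P=np.array([proj(s,np.array(c)+[rad*np.cos(a),rad*np.sin(a),0],o) for a in t]); return P
best=None
for x in np.arange(.478,.496,.0005):
  for y in np.arange(-.172,-.152,.0005):
    P=circ((x,y,.08),.012); e=abs(P[:,0].min()-265.7)+abs(P[:,1].min()-195)
    if best is None or e<best[0]: best=(e,x,y)
print(best)
x,y=best[1:]
img=cv2.cvtColor(s['frame'],cv2.COLOR_RGB2BGR)[140:300,180:400]; S=3
big=cv2.resize(img,None,fx=S,fy=S,interpolation=3)
for z,rad,c in((.08,.012,(0,255,255)),(.084,.0095,(255,255,0)),(.11,.009,(0,255,0))):
    P=circ((x,y,z),rad); print(z,P.min(0),P.max(0)); cv2.polylines(big,[((P-[180,140])*S).astype(np.int32)],True,c,1)
cv2.imwrite('pics/c13.png',big)
E
```

```text
(np.float64(0.4313728753535031), np.float64(0.484), np.float64(-0.16049999999999998))
0.08 [265.34166969 194.92695744] [301.09352931 229.4952923 ]
0.084 [268.82859674 199.94419317] [297.58827456 227.72056054]
0.11 [267.92457482 210.63940969] [298.36377758 239.78909431]
```

View pics/c13.png

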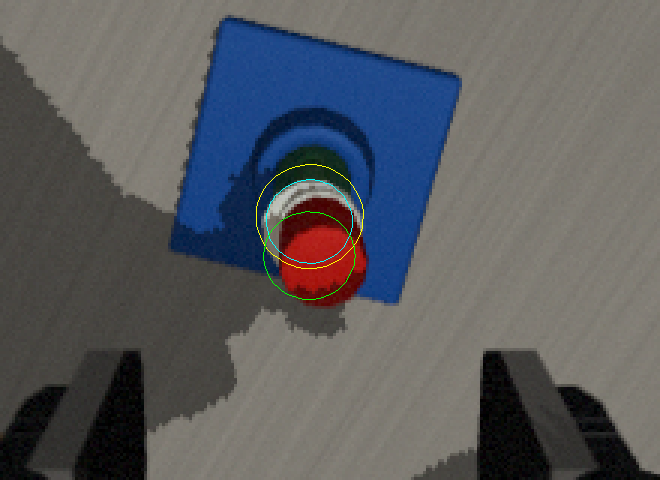

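```bash
python3 - <<'E'
from h import *
o=r.observe(); s=r.snapshot('wrist'); print(o['position'],o['joint_vel'].round(3))
def circ(c,rad):
    t=np.linspace(0,2*np.pi,60); return np.array([proj(s,np.array(c)+[rad*np.cos(a),rad*np.sin(a),0],o) for a in t])
img=cv2.cvtColor(s['frame'],cv2.COLOR_RGB2BGR)[190:250,255:315]; S=10
big=cv2.resize(img,None,fx=S,fy=S,interpolation=3); cv2.imwrite('pics/c14a.png',big)
c=np.array(cv2.imread('pics/c14a.png'))
x,y=.4855,-.1625
for z,rad,cc in((.08,.012,(0,255,255)),(.084,.0095,(255,255,0)),(.11,.009,(0,255,0))):
    P=circ((x,y,z),rad); cv2.polylines(big,[((P-[255,190]+.5)*S).astype(np.int32)],True,cc,1)
cv2.imwrite('pics/c14.png',big)
E
```

```text
[ 0.48712822 -0.16284637  0.18413953] [-0.    -0.    -0.006  0.001  0.001  0.001]
```

View pics/c14.png

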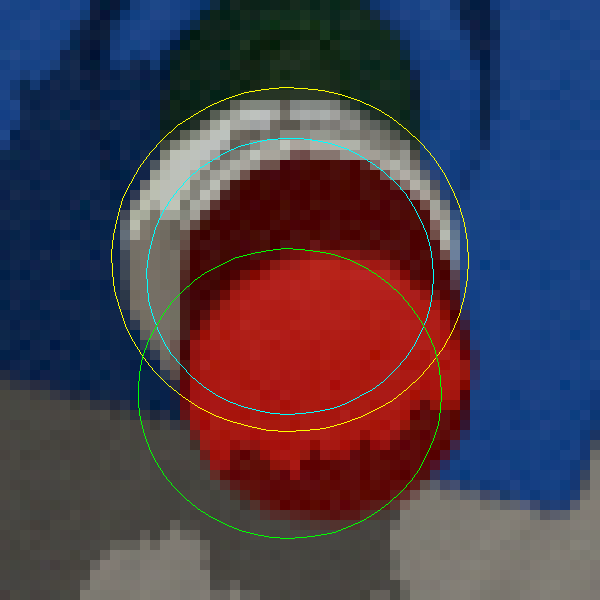

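```bash
python3 -m handwheel '{"xyz":[[-30,0,0],[-25,20,-6],[-10,35,-11],[0,40,-13],[0,40,-13],[0,40,-13],[0,0,0],[0,0,0],[0,0,0],[0,0,0]],"twist":[0,0,0,0,0,0,-8,-8,-4,0],"fingers":[55,55,55,55,55,55,55,55,55,55]}'
python3 look.py w13 handle_mid mirror_center lens tube_rim rod_head
```

```text
clock: 17.25
position: [0.611, -0.0268, 0.2496]
eef_rot: [0.545, 1.502, -0.545]
contact_force: [-0.5, 0.3, -1.0]
grip_width: 0.047
17.25 [ 0.611  -0.0268  0.2496] [-0.17  0.02  1.64 -0.    1.49 -1.04] jawdeg 50.1 [-0.5  0.3 -1. ]
handle_mid [298.5 213.6] 0.84 [ 0.6136 -0.0173]
mirror_center [290.6  99.4] 0.57 [0.5535 0.0271]
lens [ 60.8 192.1] 0.6 [ 0.4879 -0.1623]
tube_rim [ 67.9 187.6] 0.9 [ 0.4855 -0.1638]
rod_head [ 61.1 193.3] 0.9 [ 0.485  -0.1722]
rod_head [  2.  347.1] 0.76 [ 0.5478 -0.3387]
rod_head [114.4 170.8] 0.44 [ 0.5018 -0.1221]
```

View pics/w13.png

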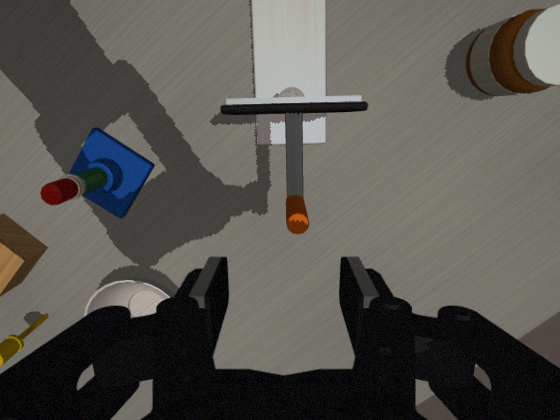

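```bash
python3 - <<'E'
from h import *
o=r.observe(); s=r.snapshot('wrist'); M=R.from_rotvec(o['eef_rot']).as_matrix(); print(o['position'])
h=atz(s,(297,222.5),.174,o); print('peg',h)
L=atz(s,(222,109),.134,o);Rr=atz(s,(367,105),.134,o); print('frame',L,Rr,np.linalg.norm(L-Rr))
d=(Rr-L); n=np.degrees(np.arctan2(d[1],d[0]))+90; print('normal deg',n)
a=atz(s,(251.5,10),.005,o);b=atz(s,(257,143),.005,o);c=atz(s,(326,10),.005,o);e=atz(s,(325.5,143),.005,o)
for p,q in((b,a),(e,c)): print('plate edge dir',np.degrees(np.arctan2(*(p-q)[[1,0]]*-1)))
P=o['position']; print('tool delta to TCP z.142',(M.T@(np.array([h[0],h[1],.142])-P)*1000).round(1))
for q in ((.4016,.1571),):
  m=np.array([.5546,.0284]); print(np.degrees(np.arctan2(q[1]-m[1],q[0]-m[0])))
rr=atz(s,(60,190),.110,o); print('head top guess',rr)
E
```

```text
[ 0.61101198 -0.02709606  0.25027536]
peg [ 0.61195649 -0.01861092  0.174     ]
frame [ 0.5301048  -0.01333659  0.134     ] [0.58944728 0.06152002 0.134     ] 0.09552508093950918
normal deg 141.59442060850984
plate edge dir 141.46772217954458
plate edge dir 141.30108072256837
tool delta to TCP z.142 [108.3   7.1  -4.7]
139.93024274766302
head top guess [ 0.49003267 -0.15281069  0.11      ]
```

```bash
python3 -m handwheel '{"xyz":[[5,3,-2],[15,4,-3],[20,0,0],[20,0,0],[20,0,0],[15,0,0],[9,0,0],[0,0,0]],"twist":[0,0,0,0,0,0,0,0],"fingers":[55,55,55,55,55,55,55,55]}'
python3 look.py w14
```

```text
clock: 18.4
position: [0.6106, -0.0181, 0.1441]
eef_rot: [0.545, 1.505, -0.546]
contact_force: [0.5, 0.6, 0.2]
grip_width: 0.0467
18.4 [ 0.6106 -0.0181  0.1441] [-0.15  0.1   1.73  0.    1.31 -1.03] jawdeg 50.1 [0.5 0.6 0.2]
```

View pics/w14.png

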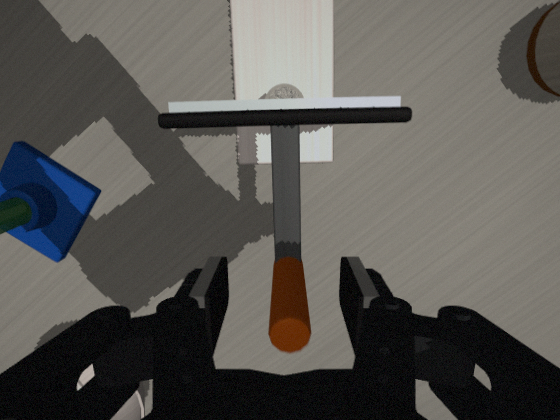

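```bash
python3 -m handwheel '{"xyz":[[0,0,0],[0,0,0],[0,0,0],[0,0,0],[0,0,0],[0,0,0]],"twist":[0,0,0,0,0,0],"fingers":[0,0,0,0,0,0]}' 60
python3 look.py w15
```

```text
clock: 19.05
position: [0.6129, -0.0182, 0.1478]
eef_rot: [0.546, 1.498, -0.544]
contact_force: [2.8, 1.7, 5.0]
grip_width: 0.0127
19.05 [ 0.6129 -0.0182  0.1478] [-0.15  0.1   1.73  0.    1.31 -1.03] jawdeg 50.1 [2.8 1.7 5. ]
```

View pics/w15.png

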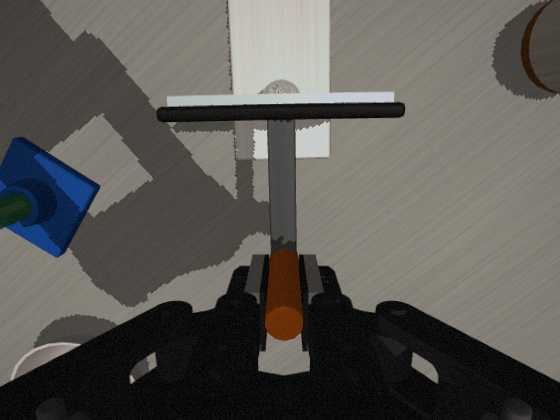

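```bash
python3 -m handwheel '{"xyz":[[0,3.3,-0.1],[0,6.5,-0.3],[0,6.5,-0.3],[0,6.5,-0.3],[0,6.5,-0.3],[0,6.5,-0.3],[0,0,0]],"twist":[-2.5,-5,-5,-5,-5,-5,0],"fingers":[0,0,0,0,0,0,0]}' 60
python3 look.py w16
```

```text
clock: 19.8
position: [0.6278, 0.0136, 0.1478]
eef_rot: [0.168, 1.563, -0.169]
contact_force: [-0.9, 0.5, 7.4]
grip_width: 0.0125
19.8 [0.6278 0.0136 0.1478] [-0.1   0.13  1.69 -0.    1.32 -1.45] jawdeg 77.7 [-0.9  0.5  7.4]
```

View pics/w16.png

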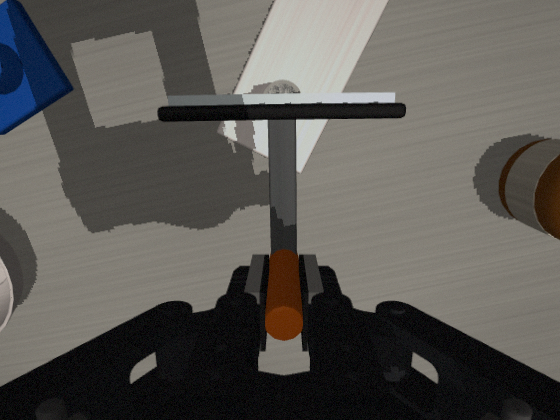

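```bash
python3 -m handwheel '{"xyz":[[0,6.5,-0.3],[0,6.5,-0.3],[0,6.5,-0.3],[0,6.5,-0.3],[0,6.5,-0.3],[0,0,0],[0,0,0]],"twist":[-5,-5,-5,-5,-5,0,0],"fingers":[0,0,0,0,0,0,0]}' 60
python3 look.py w17 tube_rim rod_head lens mirror_center
python3 - <<'E'
from h import *
s=r.snapshot('scene'); save(s,'scene17'); print([(d['xy'],d['score']) for t in('rod_head','lens','mirror_center','handle_mid') for d in r.place_of(s,t)])
s2=r.snapshot('side'); save(s2,'side17'); print([(d['xy'],d['score']) for t in('rod_head','lens','mirror_center','handle_mid') for d in r.place_of(s2,t)])
E
```

```text
clock: 20.55
position: [0.6274, 0.0453, 0.1478]
eef_rot: [-0.173, 1.564, 0.171]
contact_force: [-1.6, -1.6, 7.5]
grip_width: 0.0123
20.55 [0.6274 0.0453 0.1478] [-0.05  0.14  1.69 -0.    1.32 -1.84] jawdeg 102.6 [-1.6 -1.6  7.5]
mirror_center [281.8  96.5] 0.75 [0.5535 0.0279]
[([192.0, 150.7], 0.68), ([209.2, 122.1], 0.54), ([277.3, 233.2], 0.35), ([365.3, 233.1], 0.91), ([276.2, 231.5], 0.58), ([254.1, 242.7], 0.7)]
[([248.2, 383.2], 0.83), ([302.5, 358.2], 0.65), ([258.4, 268.5], 0.5), ([217.6, 171.7], 0.88), ([284.5, 203.4], 0.79), ([258.4, 269.3], 0.3), ([313.2, 180.5], 0.63)]
```

View pics/w17.png

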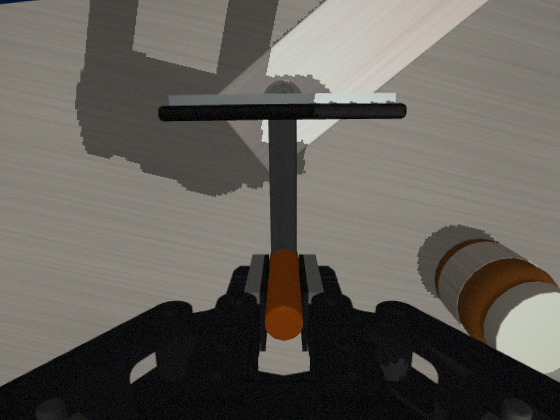

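View pics/scene17.png

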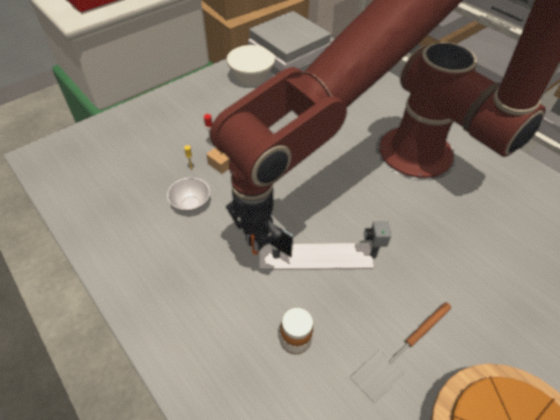

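View pics/side17.png

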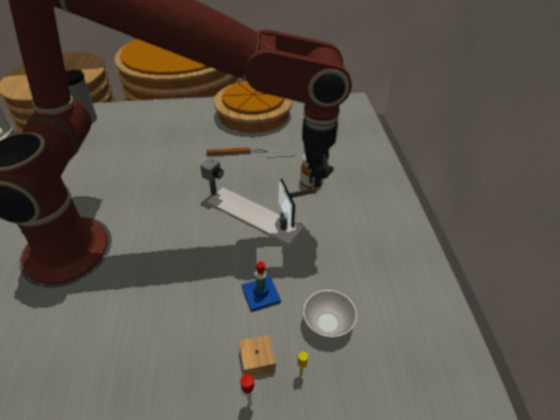

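```bash
python3 - <<'E'
from h import *
a=r.snapshot('scene');b=r.snapshot('side')
h=tri([ray(a,(249.4-.3,169.6-.3)),ray(b,(261-.3,264.1-.3))]);print('head tri',h,'scene',atz(a,(249.1,169.3),.11),'side',atz(b,(260.7,263.8),.11))
for A,B,n,z in(((365.3,233.1),(217.6,171.7),'lens',.095),((276.2,231.5),(284.5,203.4),'mir',.095),((275.8,233.6),(282.9,203),'mir0',.095),((363.9,235.5),(219.4,171.4),'lens0',.095)):
  print(n,tri([ray(a,A),ray(b,B)]).round(4),atz(a,A,z)[:2].round(4),atz(b,B,z)[:2].round(4))
d=r.trace(a,'lens'); 
S=a['frame'][210:270,230:400,::-1]; cv2.imwrite('pics/cp.png',cv2.resize(S,None,fx=4.5,fy=4.5,interpolation=3))
S=b['frame'][140:300,190:330,::-1]; cv2.imwrite('pics/cq.png',cv2.resize(S,None,fx=3.7,fy=3.7,interpolation=3))
E
```

```text
head tri [ 0.48916697 -0.15961463  0.10832555] scene [ 0.48807166 -0.15798899  0.11      ] side [ 0.49089185 -0.16193295  0.11      ]
lens [0.3963 0.155  0.0983] [0.3966 0.1535] [0.394 0.161]
mir [0.555  0.0255 0.0989] [0.5501 0.024 ] [0.5581 0.0278]
mir0 [0.5546 0.0284 0.0958] [0.5546 0.0279] [0.5544 0.0295]
lens0 [0.4016 0.1571 0.0968] [0.4039 0.1561] [0.3987 0.1619]
```

View pics/cp.png

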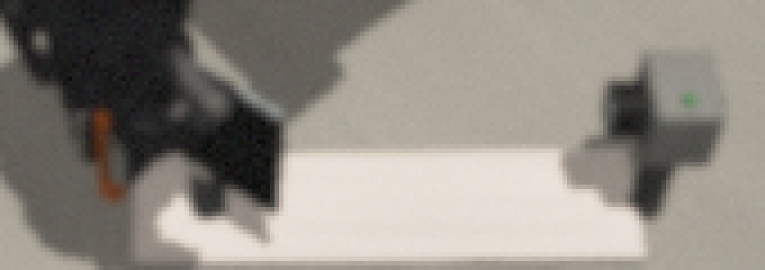

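View pics/cq.png

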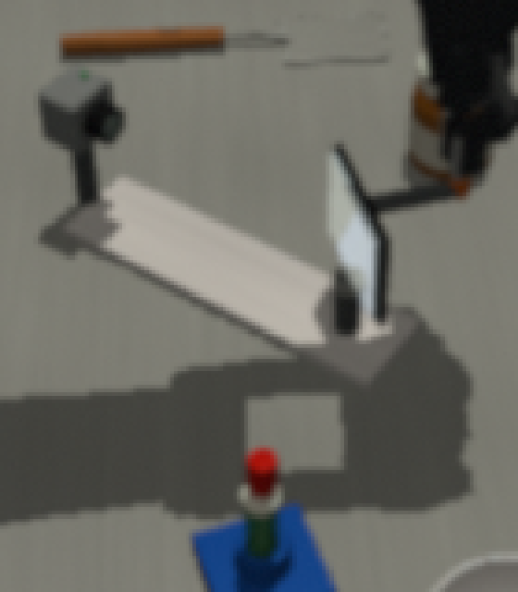

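```bash
python3 - <<'E'
from h import *
a=r.snapshot('scene');b=r.snapshot('side')
for s,p,q in((a,(261.1,268.2),(372.7,267.3)),(a,(293.3,243.8),(354.4,243.3)),(b,(288.6,243.5),(217,206.8))):
  d=atz(s,q,.006)-atz(s,p,.006); print(np.degrees(np.arctan2(d[1],d[0])),np.linalg.norm(d))
for H in ((.487,-.162),(.4885,-.1598),(.486,-.1625)):
  for m in ((.5537,.0286),(.5546,.0284)):
    v=np.array(H)-m; print(H,m,np.degrees(np.arctan2(v[1],v[0]))%360)
E
```

```text
141.65692073032469 0.2638860451810117
141.6975960855352 0.1505003763232938
141.413651591775 0.230743836238552
(0.487, -0.162) (0.5537, 0.0286) 250.7126318419705
(0.487, -0.162) (0.5546, 0.0284) 250.45299975120827
(0.4885, -0.1598) (0.5537, 0.0286) 250.91068620847022
(0.4885, -0.1598) (0.5546, 0.0284) 250.64759769173395
(0.486, -0.1625) (0.5537, 0.0286) 250.4925565592123
(0.486, -0.1625) (0.5546, 0.0284) 250.2340772989576
```

```bash
cat > fr.py <<'E'
import cv2,numpy as np,sys
for n in sys.argv[1:]:
    g=cv2.imread(f'pics/{n}.png').max(2).astype(float)
    xs=[];ys=[]
    for x in list(range(175,260,3))+list(range(305,395,3)):
        c=g[95:130,x]; dk=np.where(c<42)[0]
        if len(dk)>3: xs.append(x); ys.append(95+dk.mean())
    xs=np.array(xs);ys=np.array(ys);k=np.polyfit(xs,ys,1);e=ys-np.polyval(k,xs);m=abs(e)<1.5
    k=np.polyfit(xs[m],ys[m],1); g2=g[110:118,:]; 
    print(n,len(xs),m.sum(),'slope deg',np.degrees(np.arctan(k[0])).round(2),'y@283',np.polyval(k,283).round(1))
E
python3 fr.py w15 w16 w17
```

```text
w15 59 59 slope deg -1.17 y@283 111.8
w16 59 59 slope deg -0.79 y@283 111.6
w17 59 59 slope deg -0.61 y@283 111.7
```

```bash
python3 -m handwheel '{"xyz":[[0,1.7,-0.1],[0,1.7,-0.1],[0,0,0],[0,0,0],[0,0,0]],"twist":[-1.3,-1.3,0,0,0],"fingers":[0,0,0,0,0]}' 60
python3 look.py w18; python3 fr.py w18
python3 - <<'E'
from h import *
o=r.observe(); s=r.snapshot('wrist')
P=np.mean([r.observe()['position'] for _ in range(3)],0); print(P,o['joint_vel'].round(4))
p=(P-np.array([.554,.0285,0]))[:2]; print(np.degrees(np.arctan2(p[1],p[0])))
h=atz(s,(284,324),.174,o);print('peg top',h, np.degrees(np.arctan2(h[1]-.0285,h[0]-.554)))
E
```

```text
clock: 22.05
position: [0.6266, 0.0484, 0.1478]
eef_rot: [-0.208, 1.56, 0.206]
contact_force: [-0.8, -1.1, 6.6]
grip_width: 0.0123
22.05 [0.6266 0.0484 0.1478] [-0.04  0.13  1.69 -0.    1.32 -1.88] jawdeg 105.1 [-0.8 -1.1  6.6]
w18 59 59 slope deg -0.54 y@283 111.7
[0.62658426 0.04837465 0.14780668] [ 0.0006 -0.     -0.0004 -0.0008 -0.0006  0.0008]
15.313099920971773
peg top [0.62571526 0.04831918 0.174     ] 15.448635139450987
```

View pics/w18.png

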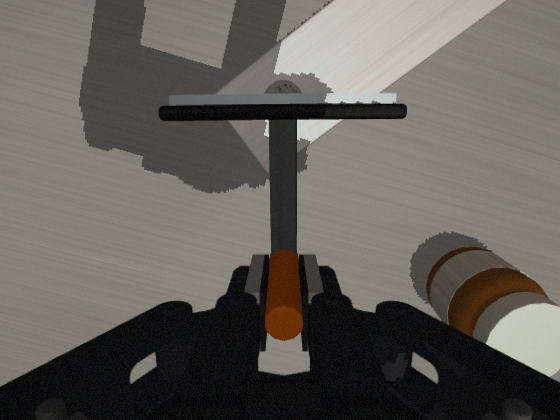

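```bash
python3 -m handwheel '{"xyz":[[0,0.4,0],[0,0,0],[0,0,0]],"twist":[-0.3,0,0],"fingers":[0,0,0]}' 60
python3 look.py w19; python3 fr.py w19
python3 - <<'E'
from h import *
s=r.snapshot('side'); p=np.array((260,270))
cv2.imwrite('pics/rod.png',cv2.resize(s['frame'][245:305,230:295,::-1],None,fx=9,fy=9,interpolation=3)); save(s,'side19')
E
```

```text
clock: 22.45
position: [0.6265, 0.0487, 0.1478]
eef_rot: [-0.213, 1.56, 0.21]
contact_force: [-0.6, 0.2, 6.6]
grip_width: 0.0126
22.45 [0.6265 0.0487 0.1478] [-0.04  0.13  1.69 -0.    1.32 -1.88] jawdeg 105.4 [-0.6  0.2  6.6]
w19 59 59 slope deg -0.58 y@283 111.7
```

View pics/rod.png

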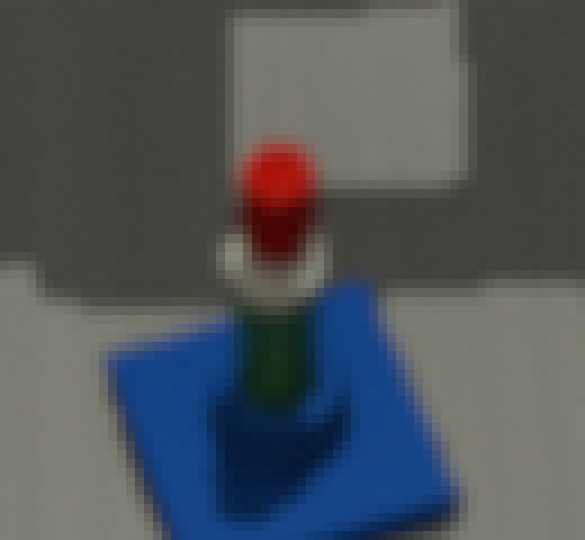

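```bash
python3 -c "
from rig import r
print(r.job_done()); print(r.observe()['clock'])"
```

```text
the job is handed in; nothing more can be done
None
the job is handed in; nothing more can be done
```

I handed the job in at about 22.5 s on the robot's clock, well inside the 54 s limit. The rod is in the sample tube, and the gripper is still holding the mirror handle at the set angle.

- **Rod:** I took the small red-headed rod from the stand and pushed it into the tube. The force sat at about 4 N on the seal, then rose to 20 N with no further travel, which I read as fully home. After release, the last side picture shows it upright with its collar at the lip. The head sits about 2 mm off the lip's centre, which is about the sideways play of the shaft in the bore. I can't rule out a very slight lean.
- **Mirror:** I gripped the orange handle and turned it anticlockwise to about 54.7° (0.955 rad). The wanted angle from my measurements was about 54.5°. The estimate from the arm's position reads about half a degree lower than the one from the twist and the wrist picture.
- **Not checked directly:** no available view shows what the bench camera sees, so the reflection itself is unconfirmed.
- **Grip:** the rod ended up about 10 mm lower in the fingers than planned. I allowed for that during the insertion.
- **Other objects:** no move went near the bowl, jar, scraper or mirror glass, and the pictures during the mirror turn show nothing shifted.

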